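# Draw a sprung curtain rod out to its length mark

## Task

Lift the sprung telescoping curtain rod off the worktop and lay it on the wooden setting block, its tube down in the gap of the steel fork and its square foot just behind the fork's two lips. Then take hold of the thin inner tube, draw it out so that the foot slides under the lips and hooks against the fork, and keep pulling until the dark ring mark on the inner tube has just come out of the square collar, never more than about a centimetre past it. Finish while still holding it out there, quite still, so that a colleague can set the lock; leave the other things where they are.

Things in the scene. Friction and masses are not known exactly. Their poses are not given: they have to be found in the camera images.
- rod: sprung telescoping curtain rod, 298 mm long shut, about 0.26 kg, loose, level on its square foot and collar. Origin on their underside, 24 mm under the rod's axis, near the balance point; z up, x along the rod from foot to inner tube. White outer tube, 22 mm diameter, x from -115 to 85 mm; grip it from above at the origin, TCP at axis height
- foot (a point): middle of the front face of the rod's foot, on the axis, 115 mm from the rod's origin in -x and 24 mm up; axes as the rod's. The foot is a grey plate 48 x 48 mm, 10 mm thick, behind this face (rod x -125 to -115)
- mouth (a point): on the axis, in the far face of the grey square collar (48 x 48 mm, 20 mm long), where the inner tube comes out: 105 mm from the rod's origin in +x, 24 mm up
- grip (a point): on the inner tube's axis, moving with it: the place to grip across it from above. Steel tube, 14 mm diameter; 40 mm from the mouth when shut; 20 mm further on begins the grey end plate, 40 x 40 x 8 mm
- inner (a joint): how far the inner tube is drawn out, m: 0 shut, stop at 0.11. A spring pulls it in with 3.6 N at 0 plus 120 N/m (12 N at the mark). The length mark, a black ring 4 mm wide on the inner tube, is hidden when shut and has just wholly come out of the collar at 0.070
- stand: wooden setting block, fixed, flat top 30 mm above the worktop, 90 mm wide. Origin on the worktop; z up; x is the pulling direction, along which the rod's x is to lie; wood from x -160 to 135 mm. Foot and collar rest on the wood. Across it a steel fork, open upwards: two cheeks, x -100 to -92, gap 30 mm about y = 0; guides flare above it, top about 113 mm over the worktop
- fork (a point): middle of the gap in the fork's back face, 54 mm above the worktop, the axis height of the lying rod; axes as the block's. Site foot coincides with it when hooked. From each cheek a lip reaches 14 mm back (-x), its underside 30 mm above this point: set the foot down with its front face more than 14 mm behind this point, then slide it forward under the lips
- cleaner: white bottle, 64 mm diameter, 190 mm high; leave it alone
- jar: glass jar with steel cap, 70 mm diameter, 90 mm high; leave it alone
- mug: white mug, 80 mm diameter, 85 mm high; leave it alone
- sponge: sponge block, 60 x 90 x 32 mm; leave it alone
- screwdriver: screwdriver lying on the worktop, about 200 mm long; leave it alone
- dish: blue bowl, 110 mm diameter, 35 mm high; leave it alone

How it is judged:
By the outcome, as a careful person would: the job done as asked, in the order asked, and still so for the second after the job is handed in, while the arm keeps its last pose, push and grip.
It also fails if it takes over 54 s, if anything falls off the work surface, if the arm or the gripper's body presses on something with over 40 N, if the wrist force passes 120 N, or if a joint passes its speed limit or range.

## Robot

A 6-joint arm with a two-finger parallel gripper is mounted at the origin on the work surface. World frame = base frame: x ahead of the robot, y to its left, z up, the work surface at z = 0. Lengths are in m, angles in rad, forces in N, time in s.
With the tool pointing down it reaches from about 0.35 to 0.775 m from the base axis. Payload 7.3 kg.
Tool frame: the origin (TCP) lies between the finger pads, 19 mm behind the fingertips; this is the grasp point; z points along the fingers, y is the line along which they close (so a half turn about z gives the same grasp; the last joint's range is limited). The gripper opens to 92 mm and grips with 3 to 60 N. Pads are 19 mm wide; open, the fingers measure 130 mm over their backs; the gripper's body (75 mm by 190 mm) begins 47 mm behind the grasp point.
Start: joints at [1.184, 0.342, 1.524, -0, 1.275, -0.146], TCP at [0.125, 0.51, 0.246] pointing down, gripper open.
Joint ranges: [-2.53, 2.53], [-0.77, 2.02], [0.04, 2.7], [-1, 4.14], [0.28, 2.66], [-3.11, 3.11]. Speed limits (rad/s): [2.57, 2.57, 3.14, 3.14, 3.14, 3.14].

## Interface

Orientations are given as [roll, pitch, yaw] about the fixed x, y, z axes, in that order (R = Rz(yaw) Ry(pitch) Rx(roll)).
In Python, from cell import observe, cams, robot, models gives the robot as it stands.
- The arm moves only by the shell command python3 -m jog 'ROWS' [FORCE]. ROWS is JSON, a list of rows, each a list of 3 entries, a list of its own where there are three numbers: the shift along the tool's x, y, z each as a share of 0.4 m, from -1 to 1, then the turn about the tool's z as a share of pi rad, from -1 to 1, then the closure, from 0 (fully open) to 1 (shut). In form: [[[x, y, z], turn, jaw], ...]. A call has 1 to 12 rows; each row is the pose to reach, as a shift and turn from the pose commanded when the call began, along the tool's axes at that moment, turning the shorter way round; what a row does not reach only later rows make up. A row lasts 1/8 s, in which the tool goes at most 62.5 mm and 10.7 degrees, less where a joint would pass 70% of its speed; a pose out of reach is approached as far as the arm can. A call with a number of a shift or a turn outside -1 to 1 is refused whole. A call with a gripper value outside its range is refused whole. The fingers move at their own pace and stop on an object; FORCE is the grip in N (left out, the last holds). Time passes only in rows, so rows that repeat a pose let the fingers close. It gives the time, the measured TCP pose, the force, the opening and the grip force at its end, in the units of the state.
- observe(): the state, without advancing time (a new reading comes with each control period).
- cams.read_camera(name): name is "scene" or "top"; returns the picture (420x560x3 uint8, red, green, blue); there is no depth.
- cams.camera_model(name): a dict with "camera_matrix" (3x3 intrinsics, pixels), "pose" (4x4, takes a point from camera to world coordinates). Camera axes: x right, y down, z forward; pixel columns grow to the right and rows downward; lengths in m; the calibration is good to about 2 mm. A picture is of the moment at which its call begins. camera_model takes no time and is no camera call.
- robot.hand_in(): hands the job in; it is judged then, once.
Trained networks look in the newest picture that a camera, given by its name, has taken for a name from the list of things; names that differ only in an ending like _2 or _b are one class to them, and where a whole thing is asked for, a point or a joint stands for the part that bears it (a point fixed in the world has none). Each returns a list of dicts, best first, with "confidence" (0 to 1); they miss things now and then, are a little off and sometimes report something else, mostly with a low value. They report only what shows in the picture. A call takes as long as a camera call.
- models.find_in(target, camera): "position" ([x, y, z] in m, in world coordinates, good to about 4 mm: the middle of the surface that is visible of it).
- models.pinpoint(target, camera): "position" ([x, y, z] in m, in world coordinates, good to about 4 mm: a listed point, or the origin of a listed thing).
The state is a dict: "time": time; "qpos": joint angles; "qvel": joint speeds; "joint_efforts": joint torques, N m; "tool_pos": TCP position; "tool_rot": TCP orientation; "contact_force": force on the tool from outside, world axes, zero at the start; "torque": the same for the moment, N m; "opening": finger opening in m; "grip_force": force on a finger pad.
Only numpy, scipy, OpenCV 4.12 (cv2) and the standard library are available. Lean on these libraries where they do the work, as an engineer would, in place of code of your own. Each camera call takes 0.05 s, during which the arm holds its last target. There are 200 camera calls.

## Working session

There is one attempt and no reset: what is moved stays moved. The work goes in short steps, Python scripts to look and compute and a shell command to move; the robot and the scene stay as the last step left them, time stands still between calls to the robot, and variables do not carry over. Pictures are saved under pics/ and viewed, at most 10 in all, crops included, and the job is handed in when it is done.

```bash
mkdir -p pics && python3 - <<'E'
from cell import observe, cams, robot, models
import cv2, numpy as np
s=observe(); print({k:np.round(v,3).tolist() for k,v in s.items()})
ims=[]
for c in("scene","top"):
    im=cams.read_camera(c); cv2.imwrite(f"pics/{c}0.png",im[:,:,::-1])
    for t in("foot","mouth","grip","rod","stand","fork"):
        r=models.pinpoint(t,c); print(c,t,[(np.round(d["position"],3).tolist(),round(d["confidence"],2)) for d in r[:2]])
    print(np.round(cams.camera_model(c)["camera_matrix"],1).tolist(),np.round(cams.camera_model(c)["pose"],3).tolist())
E
```

```text
{'time': 0.0, 'qpos': [1.184, 0.343, 1.525, -0.0, 1.275, -0.146], 'qvel': [0.0, 0.002, -0.001, -0.003, 0.001, 0.0], 'joint_efforts': [-0.0, -43.124, -24.423, 0.072, 0.056, -0.0], 'tool_pos': [0.125, 0.509, 0.245], 'tool_rot': [-3.14, -0.0, 2.901], 'contact_force': [-0.029, 0.471, -0.284], 'torque': [-0.033, -0.0, -0.052], 'grip_force': 0.0, 'opening': 0.092}
scene foot [([0.457, -0.207, 0.032], 0.83)]
scene mouth [([0.412, 0.007, 0.021], 0.75)]
scene grip [([0.398, 0.042, 0.026], 0.59), ([0.631, 0.351, -0.004], 0.25)]
scene rod [([0.433, -0.095, 0.005], 0.6)]
scene stand [([0.616, -0.114, -0.0], 0.72), ([0.433, -0.094, 0.007], 0.6)]
scene fork [([0.639, -0.216, 0.053], 0.63)]
[[519.9, 0.0, 275.4], [0.0, 519.9, 205.2], [0.0, 0.0, 1.0]] [[-0.259, 0.71, -0.655, 1.369], [0.966, 0.191, -0.175, 0.213], [0.001, -0.678, -0.735, 0.958], [0.0, 0.0, 0.0, 1.0]]
top foot []
top mouth [([0.41, 0.007, 0.027], 0.85), ([0.759, -0.205, 0.006], 0.3)]
top grip [([0.404, 0.044, 0.024], 0.58), ([0.616, -0.116, 0.001], 0.3)]
top rod [([0.432, -0.095, -0.001], 0.78), ([0.402, 0.044, 0.027], 0.33)]
top stand [([0.615, -0.115, 0.002], 0.62)]
top fork []
[[489.8, 0.0, 273.0], [0.0, 489.8, 209.8], [0.0, 0.0, 1.0]] [[-0.018, -0.997, 0.08, 0.502], [-1.0, 0.018, 0.0, -0.01], [-0.002, -0.08, -0.997, 1.422], [0.0, 0.0, 0.0, 1.0]]
```

View pics/scene0.png

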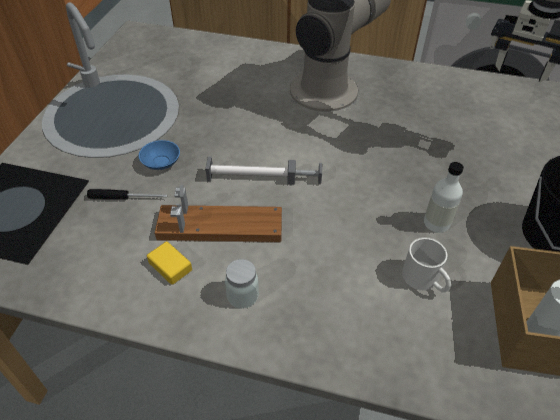

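View pics/top0.png

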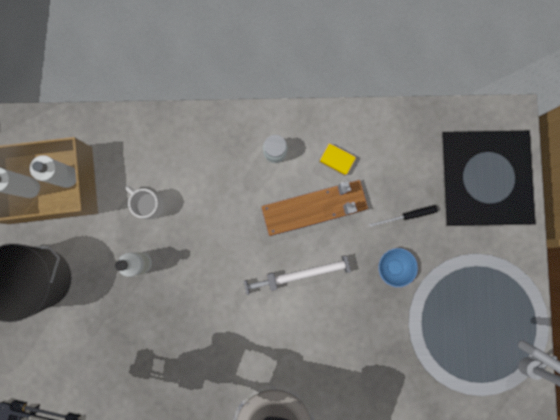

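The rod lies clear, foot toward −y (top px (348,264), collar (278,279)). The block is beyond it, nearly parallel, with the fork at its −y end (top px (348,197)). Next I refine both by segmentation.

```bash
cat > h.py <<'E'
from cell import observe, cams, robot, models
import cv2, numpy as np
def proj(c,P):
    m=cams.camera_model(c);T=np.linalg.inv(m["pose"]);q=(T[:3,:3]@np.atleast_2d(P).T+T[:3,3:]);q=m["camera_matrix"]@q
    return (q[:2]/q[2]).T
def plane(c,uv,z):
    m=cams.camera_model(c);T=np.array(m["pose"]);uv=np.atleast_2d(uv).astype(float)
    d=T[:3,:3]@np.linalg.inv(m["camera_matrix"])@np.c_[uv,np.ones(len(uv))].T
    return (T[:3,3:]+d*((z-T[2,3])/d[2])).T
def delta(target,yaw=None,pose=None):
    s=observe();p,y=(s["tool_pos"],s["tool_rot"][2]) if pose is None else pose
    d=np.array(target)-p; X=np.array([np.cos(y),np.sin(y),0]);Y=np.array([np.sin(y),-np.cos(y),0])
    t=0 if yaw is None else -((yaw-y+np.pi)%(2*np.pi)-np.pi)/np.pi
    return np.round([d@X/.4,d@Y/.4,-d[2]/.4,t],4).tolist()
E
python3 - <<'E'
from h import *
for c in("scene","top"):
    im=cv2.imread(f"pics/{c}0.png"); hsv=cv2.cvtColor(im,cv2.COLOR_BGR2HSV)
    H,S,V=cv2.split(hsv)
    def comp(m,near):
        n,l,st,ce=cv2.connectedComponentsWithStats(m.astype(np.uint8)); 
        k=min((i for i in range(1,n) if st[i,4]>60),key=lambda i:np.hypot(*(ce[i]-near))); return l==k
    w=comp((H<18)&(S>110)&(V>50),proj(c,[.61,-.1,.03])[0])
    v,u=np.nonzero(w); print(c,"wood",w.sum(),(u.min(),u.max(),v.min(),v.max()))
    P=plane(c,np.c_[u,v],.03)[:,:2]
    r=cv2.minAreaRect(P.astype(np.float32)*1000); print(r, np.round(cv2.boxPoints(r)).tolist())
    t=comp((S<40)&(V>175),proj(c,[.432,-.1,.03])[0]); v,u=np.nonzero(t);print("tube",t.sum(),(u.min(),u.max(),v.min(),v.max()))
    P=plane(c,np.c_[u,v],.027)[:,:2]; mu=P.mean(0); d=np.linalg.svd(P-mu,full_matrices=0)[2][0]; d*=np.sign(d[1]); a=(P-mu)@d
    print("tube mid",mu+d*(a.min()+a.max())/2,"len",np.ptp(a),"yaw",np.degrees(np.arctan2(d[1],d[0])))
im=cv2.imread("pics/top0.png")[165:300,235:375]; cv2.imwrite("pics/crop1.png",cv2.resize(im,None,fx=5,fy=4.4,interpolation=2)) if 0 else cv2.imwrite("pics/crop1.png",cv2.resize(im,None,fx=4.4,fy=4.4,interpolation=2))
E
```

```text
scene wood 3955 (np.int64(155), np.int64(281), np.int64(205), np.int64(241))
((631.0153198242188, -122.75167846679688), (107.93879699707031, 292.8652038574219), 13.945025444030762) [[543.0, 6.0], [614.0, -278.0], [719.0, -252.0], [648.0, 32.0]]
tube 346 (np.int64(211), np.int64(284), np.int64(165), np.int64(172))
tube mid [ 0.43285035 -0.11331969] len 0.19141304015904942 yaw 101.91575906861787
top wood 2730 (np.int64(262), np.int64(366), np.int64(181), np.int64(234))
((617.8571166992188, -127.23497009277344), (86.30427551269531, 290.5352478027344), 13.960445404052734) [[541.0, 3.0], [611.0, -279.0], [695.0, -258.0], [625.0, 24.0]]
tube 443 (np.int64(277), np.int64(344), np.int64(262), np.int64(282))
tube mid [ 0.43475278 -0.11188475] len 0.1956554158845864 yaw 102.08830457179891
```

View pics/crop1.png

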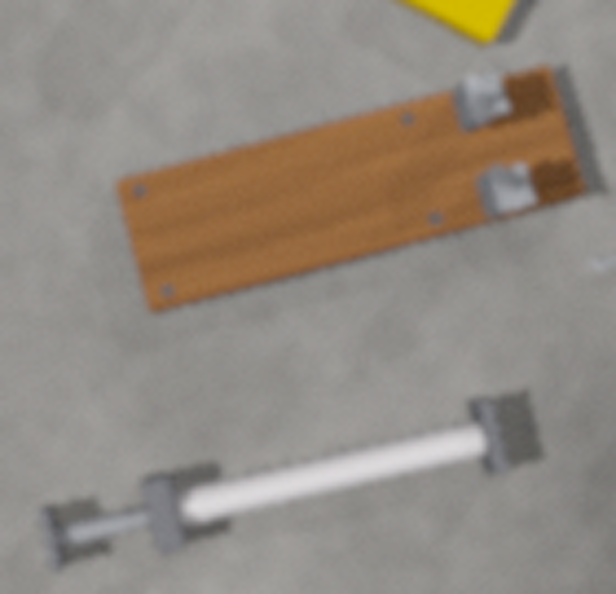

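The crop shows the fork cheeks at the block's right end (crop px (485,100) and (510,185)), and the rod's foot on the right. The block has yaw 104.0° and its origin is about (0.615, −0.115). The rod has yaw 102.0° and its origin is about (0.432, −0.097). Networks and segmentation agree, so I'll move.

```bash
python3 - <<'E'
from h import *
for t in([.40,.27,.25],[.432,-.097,.18]): print(delta(t,1.780))
E
```

```text
[-0.8103, -0.4186, -0.0111, 0.3568]
[-1.1067, -1.2906, 0.1639, 0.3568]
```

```bash
python3 -m jog '[[[-0.81,-0.419,-0.011],0.357,0],[[-0.81,-0.419,-0.011],0.357,0],[[-0.81,-0.419,-0.011],0.357,0],[[-0.81,-0.419,-0.011],0.357,0],[[-0.81,-0.419,-0.011],0.357,0],[[-0.81,-0.419,-0.011],0.357,0],[[-0.81,-0.419,-0.011],0.357,0],[[-0.81,-0.419,-0.011],0.357,0],[[-0.81,-0.419,-0.011],0.357,0]]' 30; python3 -c "
from h import *
print(delta([.432,-.097,.12],1.780),delta([.432,-.097,.025],1.780))"
```

```text
time: 1.82
tool_pos: [0.3989, 0.2707, 0.25]
tool_rot: [-3.141, -0.0, 1.782]
contact_force: [-1.5, 0.1, 0.8]
opening: 0.092
grip_force: 0.0
[-0.9161, -0.1117, 0.3249, 0.0006] [-0.9161, -0.1117, 0.5624, 0.0006]
```

```bash
python3 -m jog '[[[-0.916,-0.112,0.2],0,0],[[-0.916,-0.112,0.2],0,0],[[-0.916,-0.112,0.2],0,0],[[-0.916,-0.112,0.2],0,0],[[-0.916,-0.112,0.2],0,0],[[-0.916,-0.112,0.2],0,0],[[-0.916,-0.112,0.2],0,0],[[-0.916,-0.112,0.2],0,0],[[-0.916,-0.112,0.325],0,0],[[-0.916,-0.112,0.325],0,0]]'; python3 -c "
from h import *
print(delta([.432,-.097,.025],1.780))
cv2.imwrite('pics/s1.png',cams.read_camera('scene')[100:300,130:400,::-1].repeat(3,0).repeat(3,1)[:600,:800])"
```

```text
time: 3.08
tool_pos: [0.4299, -0.0951, 0.1182]
tool_rot: [-3.136, -0.004, 1.782]
contact_force: [0.2, 0.0, -0.3]
opening: 0.0919
grip_force: 0.0
[-0.0057, 0.004, 0.2331, 0.0008]
```

View pics/s1.png

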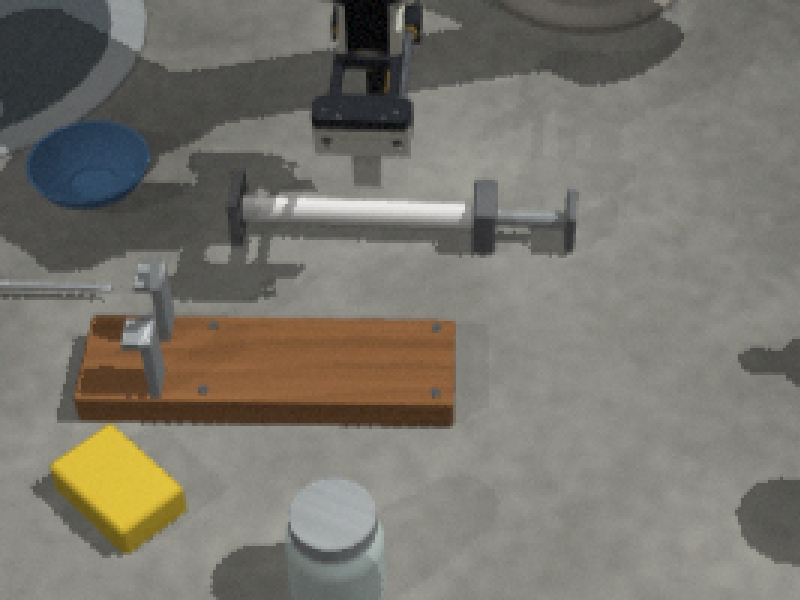

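The gripper stands over the rod's balance point (crop px (365,150)), and the way down is clear. Now I'll go down and grip.

```bash
python3 -m jog '[[[0,0,0.12],0,0],[[0,0,0.2],0,0],[[0,0,0.24],0,0],[[0,0,0.24],0,0],[[0,0,0.24],0,0],[[0,0,0.24],0,1],[[0,0,0.24],0,1],[[0,0,0.24],0,1],[[0,0,0.24],0,1],[[0,0,0.24],0,1],[[0,0,0.24],0,1],[[0,0,0.24],0,1]]' 40
```

```text
time: 4.62
tool_pos: [0.4318, -0.0979, 0.0239]
tool_rot: [-3.142, -0.0, 1.779]
contact_force: [0.5, -1.2, 0.4]
opening: 0.0268
grip_force: 0.0
```

```bash
python3 -m jog '[[[0,0,0],0,1],[[0,0,0],0,1],[[0,0,0],0,1],[[0,0,-0.05],0,1],[[0,0,-0.15],0,1],[[0,0,-0.25],0,1],[[0,0,-0.365],0,1],[[0,0,-0.365],0,1],[[0,0,-0.365],0,1],[[0,0,-0.365],0,1]]'; python3 - <<'E'
from h import *
s=observe()
for c in("scene","top"):
    cams.read_camera(c)
    for t in("foot","mouth","grip","rod"):
        r=models.pinpoint(t,c); print(c,t,[(np.round(d["position"],3).tolist(),round(d["confidence"],2)) for d in r[:2]])
y=np.radians(103.96); d=np.array([np.cos(y),np.sin(y)]); o=np.array([.6149,-.1151])
print(delta([*(o-.006*d),.17],y,), o-.006*d)
E
```

```text
time: 5.88
tool_pos: [0.4309, -0.0975, 0.1683]
tool_rot: [-3.139, -0.002, 1.779]
contact_force: [0.6, -0.1, -2.9]
opening: 0.0212
grip_force: 40.0
scene foot [([0.455, -0.209, 0.175], 0.71)]
scene mouth [([0.411, 0.008, 0.164], 0.82), ([0.639, -0.217, 0.054], 0.54)]
scene grip [([0.398, 0.048, 0.171], 0.62)]
scene rod [([0.433, -0.096, 0.148], 0.77), ([0.632, 0.35, -0.004], 0.75)]
top foot [([0.455, -0.206, 0.175], 0.61)]
top mouth [([0.41, 0.007, 0.172], 0.59), ([0.441, -0.361, -0.001], 0.44)]
top grip [([0.403, 0.043, 0.17], 0.49), ([0.41, 0.01, 0.171], 0.35)]
top rod [([0.412, 0.008, 0.17], 0.42), ([0.643, -0.216, 0.057], 0.32)]
[-0.1518, 0.4393, -0.0004, -0.0112] [ 0.61634747 -0.12092279]
```

```bash
python3 -m jog '[[[-0.03,0.08,0],0,1],[[-0.07,0.2,0],-0.011,1],[[-0.12,0.33,0],-0.011,1],[[-0.16,0.441,0],-0.011,1],[[-0.16,0.441,0],-0.011,1],[[-0.16,0.441,0],-0.011,1],[[-0.16,0.441,0],-0.011,1],[[-0.16,0.441,0],-0.011,1]]'; python3 - <<'E'
from h import *
ims=[]
for c in("scene","top"):
    im=cams.read_camera(c)
    for t in("foot","mouth","fork","jar"):
        r=models.pinpoint(t,c); print(c,t,[(np.round(d["position"],3).tolist(),round(d["confidence"],2)) for d in r[:2]])
    a=(slice(130,290),slice(120,320)) if c=="scene" else (slice(130,290),slice(220,420))
    ims.append(cv2.resize(im[a],None,fx=2,fy=2.0,interpolation=2) if 0 else cv2.resize(im[a],(400,320),interpolation=2))
cv2.imwrite("pics/over.png",np.hstack(ims)[:,:,::-1])
E
```

```text
time: 7.38
tool_pos: [0.6171, -0.124, 0.1705]
tool_rot: [3.141, 0.0, 1.814]
contact_force: [0.0, 0.3, -2.5]
opening: 0.0208
grip_force: 40.0
scene foot [([0.646, -0.233, 0.18], 0.61)]
scene mouth [([0.593, -0.02, 0.164], 0.84)]
scene fork [([0.639, -0.217, 0.052], 0.92)]
scene jar [([0.791, -0.018, 0.002], 0.71), ([0.587, -0.382, -0.001], 0.31)]
top foot []
top mouth [([0.591, -0.018, 0.172], 0.87)]
top fork [([0.466, 0.377, -0.001], 0.41)]
top jar [([0.791, -0.015, 0.003], 0.82)]
```

View pics/over.png

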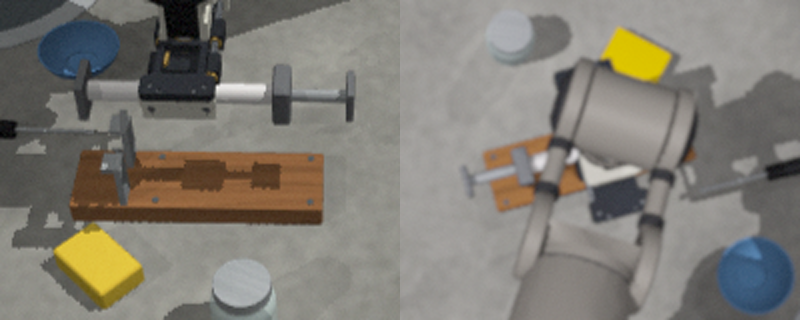

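The rod is over the block, and its foot is behind the fork (left px (82,90) against the fork at (122,150)). The networks put it 17–22 mm behind, with lateral error about 1 mm. I'll back off 3 mm more and lower.

```bash
python3 -m jog '[[[-0.008,0,0],0,1],[[-0.008,0,0.08],0,1],[[-0.008,0,0.14],0,1],[[-0.008,0,0.19],0,1],[[-0.008,0,0.23],0,1],[[-0.008,0,0.26],0,1],[[-0.008,0,0.275],0,1],[[-0.008,0,0.275],0,1],[[-0.008,0,0.275],0,1]]'; python3 - <<'E'
from h import *
im=cams.read_camera("scene")
for t in("foot","mouth","fork"):
    r=models.pinpoint(t,"scene"); print(t,[(np.round(d["position"],3).tolist(),round(d["confidence"],2)) for d in r[:2]])
cv2.imwrite("pics/low.png",cv2.resize(im[150:270,140:300],(800,600),interpolation=2)[:,:,::-1])
E
```

```text
time: 9.0
tool_pos: [0.6189, -0.1272, 0.0606]
tool_rot: [3.14, 0.001, 1.814]
contact_force: [0.2, 0.0, -3.0]
opening: 0.0212
grip_force: 40.0
foot [([0.644, -0.236, 0.069], 0.7), ([0.594, -0.022, 0.058], 0.6)]
mouth [([0.595, -0.024, 0.057], 0.74), ([0.622, -0.125, 0.04], 0.27)]
fork [([0.641, -0.218, 0.053], 0.85)]
```

View pics/low.png

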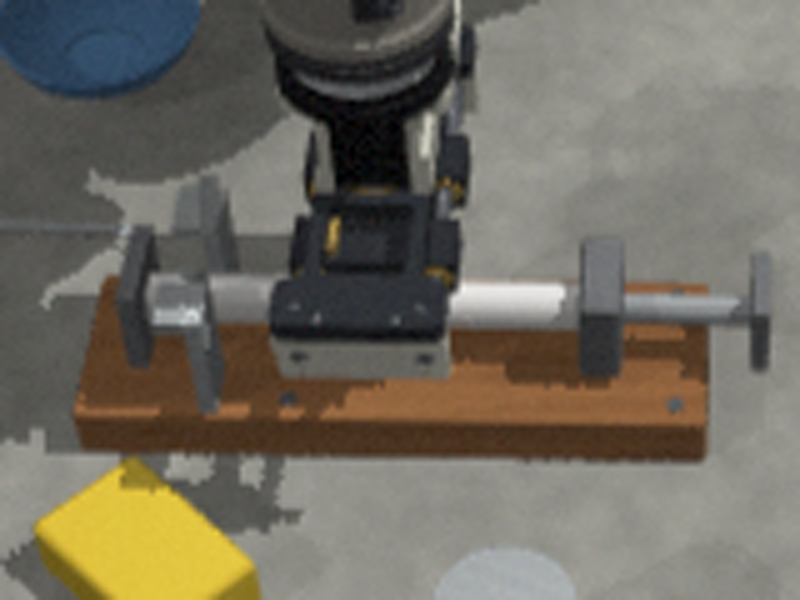

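The tube is in the gap and the foot stands behind the lips (px (135,300), fork at (205,340)), with no contact force. I'll lower the last 6 mm.

```bash
python3 -m jog '[[[0,0,0.006],0,1],[[0,0,0.011],0,1],[[0,0,0.016],0,1],[[0,0,0.016],0,1],[[0,0,0.016],0,1]]'
```

```text
time: 9.82
tool_pos: [0.6185, -0.1271, 0.0539]
tool_rot: [3.141, 0.0, 1.814]
contact_force: [-2.9, 1.1, 3.6]
opening: 0.0213
grip_force: 40.0
```

```bash
python3 -m jog '[[[0,0,0],0,0.45],[[0,0,0],0,0.45],[[0,0,0],0,0.45],[[0,0,0],0,0.45],[[0,0,-0.05],0,0.45],[[0,0,-0.17],0,0.45],[[0,0,-0.25],0,0.45],[[0.1,0,-0.25],0,0.45],[[0.25,0,-0.25],0,0.45],[[0.5,0,-0.25],0,0.45],[[0.5,0,-0.25],0,0.45]]'; python3 - <<'E'
from h import *
P={}
for c in("scene","top"):
    im=cams.read_camera(c); cv2.imwrite(f"pics/{c}_pl.png",im[:,:,::-1])
    for t in("foot","mouth","fork","grip","rod"):
        r=models.pinpoint(t,c); print(c,t,[(np.round(d["position"],3).tolist(),round(d["confidence"],2)) for d in r[:2]])
a=cv2.resize(cv2.imread("pics/scene_pl.png")[150:270,140:300],(400,300),interpolation=2);b=cv2.resize(cv2.imread("pics/top_pl.png")[150:258,240:384],(400,300),interpolation=2)
cv2.imwrite("pics/pl.png",np.hstack([a,b]))
E
```

```text
time: 11.2
tool_pos: [0.5694, 0.0696, 0.1537]
tool_rot: [3.141, -0.0, 1.815]
contact_force: [1.4, 0.2, -0.2]
opening: 0.0506
grip_force: 0.0
scene foot [([0.644, -0.236, 0.059], 0.76)]
scene mouth [([0.594, -0.024, 0.05], 0.84)]
scene fork []
scene grip [([0.583, 0.016, 0.055], 0.6)]
scene rod [([0.619, -0.126, 0.032], 0.79), ([0.596, -0.023, 0.052], 0.35)]
top foot [([0.644, -0.234, 0.056], 0.71)]
top mouth [([0.591, -0.02, 0.058], 0.84)]
top fork [([0.643, -0.217, 0.053], 0.71), ([0.616, -0.123, 0.028], 0.46)]
top grip [([0.585, 0.014, 0.054], 0.41)]
top rod [([0.617, -0.125, 0.028], 0.96)]
```

View pics/pl.png

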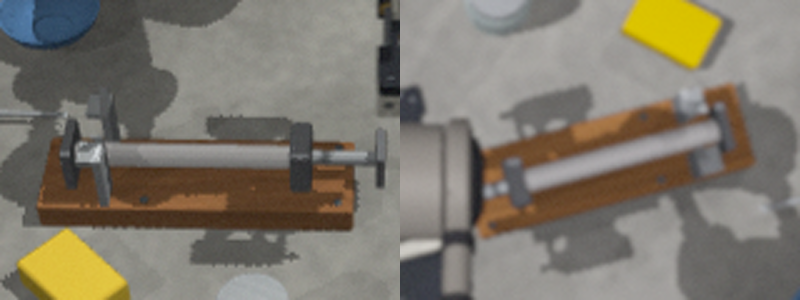

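The rod is seated: tube in the fork gap, foot behind the lips (left px (68,155)), collar on the wood. Next is the inner tube's grip point.

```bash
python3 -c "
from h import *
print(observe()['tool_pos'],delta([.5833,.0145,.1],1.8144),delta([.5833,.0145,.054],1.8144))"
```

```text
[0.57048334 0.06627647 0.15343084] [-0.1333, 0.0001, 0.1336, -0.0006] [-0.1333, 0.0001, 0.2486, -0.0006]
```

```bash
python3 -m jog '[[[-0.134,0,0],0,0.45],[[-0.134,0,0],0,0.45],[[-0.134,0,0],0,0.45],[[-0.134,0,0.12],0,0.45],[[-0.134,0,0.2],0,0.45],[[-0.134,0,0.248],0,0.45],[[-0.134,0,0.248],0,0.45],[[-0.134,0,0.248],0,0.45],[[-0.134,0,0.248],0,1],[[-0.134,0,0.248],0,1],[[-0.134,0,0.248],0,1],[[-0.134,0,0.248],0,1]]' 50; python3 -m jog '[[[0,0,0],0,1],[[0,0,0],0,1],[[0,0,0],0,1],[[0,0,0],0,1],[[0,0,0],0,1]]'
```

```text
time: 13.3
tool_pos: [0.5833, 0.015, 0.0545]
tool_rot: [3.141, 0.0, 1.814]
contact_force: [-0.1, -0.4, 0.9]
opening: 0.015
grip_force: 0.0
time: 13.92
tool_pos: [0.5833, 0.015, 0.0544]
tool_rot: [3.141, 0.0, 1.814]
contact_force: [-0.3, -0.3, 2.3]
opening: 0.0127
grip_force: 50.0
```

```bash
python3 -m jog '[[[0.01,0,0],0,1],[[0.02,0,0],0,1],[[0.03,0,0],0,1],[[0.04,0,0],0,1],[[0.04,0,0],0,1],[[0.04,0,0],0,1]]'; for i in 1 2 3; do python3 -m jog '[[[0.01,0,0],0,1],[[0.01,0,0],0,1],[[0.01,0,0],0,1]]' | sed -n '2p;4p'; done; python3 - <<'E'
from h import *
for c in("scene","top"):
    im=cams.read_camera(c); cv2.imwrite(f"pics/{c}_pl.png",im[:,:,::-1])
    for t in("foot","mouth","fork","grip"):
        r=models.pinpoint(t,c); print(c,t,[(np.round(d["position"],3).tolist(),round(d["confidence"],2)) for d in r[:2]])
a=cv2.resize(cv2.imread("pics/scene_pl.png")[150:270,140:300],(800,600),interpolation=2)
cv2.imwrite("pics/hook.png",a)
E
```

```text
time: 14.68
tool_pos: [0.5793, 0.0312, 0.0544]
tool_rot: [3.141, -0.001, 1.814]
contact_force: [0.4, 3.2, 2.9]
opening: 0.0128
grip_force: 50.0
tool_pos: [0.5784, 0.0345, 0.0544]
contact_force: [1.3, -0.5, 2.9]
tool_pos: [0.5774, 0.0385, 0.0544]
contact_force: [0.3, -0.5, 3.1]
tool_pos: [0.5765, 0.0421, 0.0543]
contact_force: [0.7, -4.3, 2.4]
scene foot [([0.639, -0.211, 0.061], 0.7), ([0.618, -0.115, 0.0], 0.44)]
scene mouth [([0.588, 0.007, 0.05], 0.78)]
scene fork [([0.64, -0.215, 0.055], 0.84)]
scene grip [([0.76, -0.198, 0.001], 0.47)]
top foot [([0.639, -0.211, 0.056], 0.86), ([0.617, -0.114, 0.002], 0.42)]
top mouth [([0.585, 0.002, 0.053], 0.93)]
top fork [([0.643, -0.214, 0.055], 0.68)]
top grip []
```

View pics/hook.png

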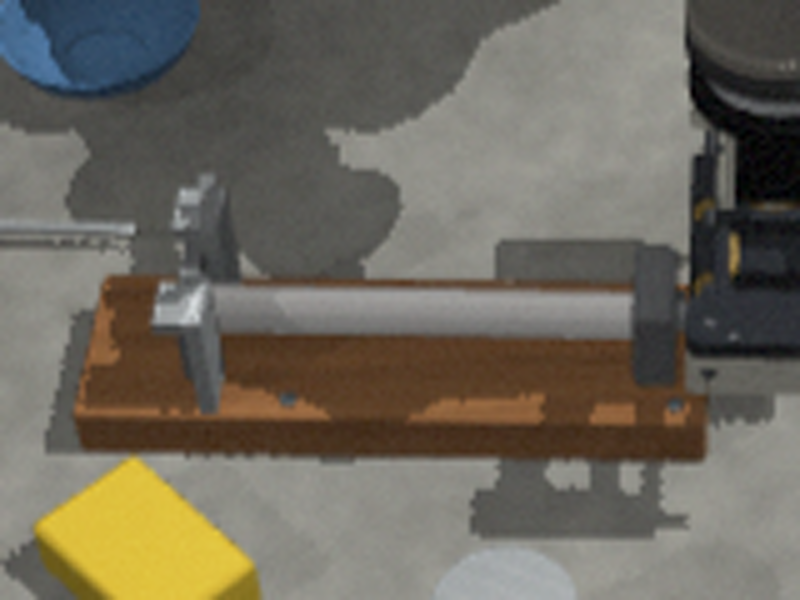

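The foot is under the lips and against the fork (px (185,300)), and the pull force has begun to rise, so the rod is hooked. Next I'll pull in stages, comparing force with the spring rate.

```bash
python3 -m jog '[[[0.015,0,0],0,1],[[0.03,0,0],0,1],[[0.045,0,0],0,1],[[0.05,0,0],0,1],[[0.05,0,0],0,1],[[0.05,0,0],0,1]]'| sed -n '2p;4p'; for i in 1 2; do python3 -m jog '[[[0.015,0,0],0,1],[[0.03,0,0],0,1],[[0.045,0,0],0,1],[[0.05,0,0],0,1],[[0.05,0,0],0,1],[[0.05,0,0],0,1]]' | sed -n '2p;4p'; done; python3 - <<'E'
from h import *
fs=[]
for i in range(6):
    for c in("scene","top"):
        im=cams.read_camera(c); fs.append(observe()["contact_force"])
        if i==0: 
            cv2.imwrite(f"pics/{c}_pl.png",im[:,:,::-1])
            for t in("foot","mouth","fork","grip"):
                r=models.pinpoint(t,c); print(c,t,[(np.round(d["position"],3).tolist(),round(d["confidence"],2)) for d in r[:2]])
print(np.mean(fs,0),np.std(fs,0),observe()["tool_pos"],observe()["time"])
E
```

```text
tool_pos: [0.5718, 0.0612, 0.0543]
contact_force: [2.2, -5.8, 3.1]
tool_pos: [0.5671, 0.0801, 0.0543]
contact_force: [1.2, -8.4, 2.0]
tool_pos: [0.5624, 0.099, 0.0543]
contact_force: [2.1, -10.1, 2.4]
scene foot [([0.642, -0.211, 0.06], 0.9)]
scene mouth [([0.587, -0.0, 0.052], 0.6)]
scene fork [([0.639, -0.219, 0.052], 0.73)]
scene grip []
top foot [([0.643, -0.211, 0.056], 0.59)]
top mouth [([0.584, 0.003, 0.055], 0.64)]
top fork [([0.645, -0.215, 0.054], 0.56)]
top grip []
[  2.20876241 -10.61895026   2.11168314] [0.42615899 0.46288311 0.47502286] [0.56243058 0.09898079 0.05429587] 19.55
```

```bash
python3 -m jog '[[[0.01,0,0],0,1],[[0.02,0,0],0,1],[[0.03,0,0],0,1],[[0.036,0,0],0,1],[[0.036,0,0],0,1],[[0.036,0,0],0,1],[[0.036,0,0],0,1]]'; python3 - <<'E'
from h import *
fs=[];S=[]
for i in range(6):
    for c in("scene","top"):
        im=cams.read_camera(c); fs.append(observe()["contact_force"]); 
        if c=="scene": S.append(im.astype(float))
        elif i==0: tp=im
print(np.mean(fs,0),observe()["tool_pos"],observe()["time"])
m=np.mean(S,0).astype(np.uint8); np.save("m.npy",m)
a=cv2.resize(m[170:250,250:330],(580,580),interpolation=2)
cv2.imwrite("pics/mark.png",a[:,:,::-1])
E
```

```text
time: 20.42
tool_pos: [0.559, 0.1126, 0.0543]
tool_rot: [3.142, 0.002, 1.814]
contact_force: [2.0, -11.8, 1.2]
opening: 0.0128
grip_force: 50.0
[  2.28202266 -12.12200506   2.01440931] [0.55901548 0.11262745 0.05428625] 21.025
```

View pics/mark.png

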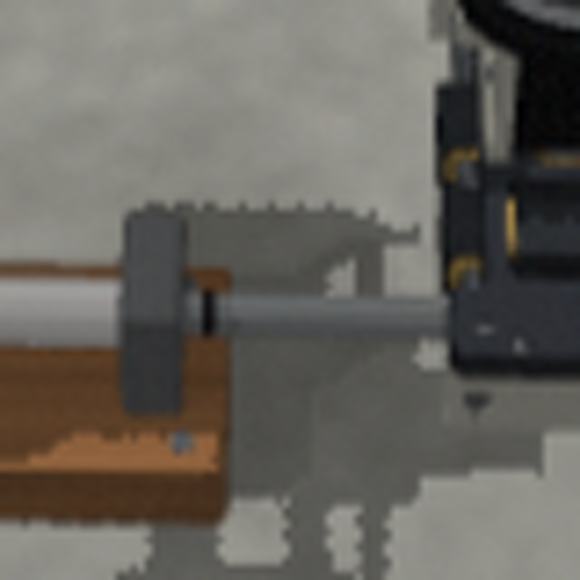

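The mark (px 203–217, row 313) is fully out of the collar (face edge px 185), with a gap of a few millimetres. I'll measure the gap via projection.

```bash
python3 - <<'E'
from h import *
m=np.load("m.npy").astype(float).mean(2)
y=np.radians(103.96);d=np.array([np.cos(y),np.sin(y),0]);n=np.array([np.sin(y),-np.cos(y),0]);f=np.array([.640,-.2145,.054])
M=f+.22*d
for nm,P in (("mouth",M),("near edge mid",M+.024*n),("near top",M+.024*n+[0,0,.024]),("far top",M-.024*n+[0,0,.024]),("mark in",M+.004*d),("+10",M+.01*d)): print(nm,np.round(proj("scene",P)[0],1))
r=slice(212,215); print(np.round(m[r,268:290].mean(0)).tolist(),"cols from 268")
r=slice(208,211); print(np.round(m[r,268:290].mean(0)).tolist())
for row in(206,219): print(row,np.round(m[row,262:282]).tolist(),"from 262")
E
```

```text
mouth [273.4 212.3]
near edge mid [273.2 220.1]
near top [273.2 213.1]
far top [273.6 197.8]
mark in [275.1 212.3]
+10 [277.7 212.4]
[68.0, 69.0, 69.0, 68.0, 68.0, 67.0, 58.0, 63.0, 78.0, 74.0, 16.0, 38.0, 78.0, 81.0, 86.0, 90.0, 91.0, 91.0, 91.0, 91.0, 91.0, 90.0] cols from 268
[76.0, 74.0, 74.0, 74.0, 74.0, 72.0, 62.0, 52.0, 63.0, 64.0, 44.0, 52.0, 63.0, 61.0, 78.0, 78.0, 78.0, 79.0, 78.0, 78.0, 78.0, 78.0]
206 [104.0, 103.0, 103.0, 100.0, 80.0, 73.0, 74.0, 73.0, 75.0, 74.0, 74.0, 72.0, 65.0, 61.0, 77.0, 77.0, 77.0, 78.0, 80.0, 80.0] from 262
219 [63.0, 64.0, 63.0, 63.0, 54.0, 50.0, 50.0, 52.0, 52.0, 51.0, 51.0, 51.0, 49.0, 51.0, 59.0, 57.0, 58.0, 60.0, 59.0, 59.0] from 262
```

The gap is about 4.5 mm, so the extension is about 74–75 mm. That matches the force estimate (about 72) and the geometry (about 76), and it is within the 70–80 window. The arm is still and gripping with 50 N, so I'll hand in.

```bash
python3 -m jog '[[[0,0,0],0,1],[[0,0,0],0,1],[[0,0,0],0,1],[[0,0,0],0,1]]' && python3 -c "
from cell import robot; print(robot.hand_in())"
```

```text
time: 21.52
tool_pos: [0.5591, 0.1126, 0.0543]
tool_rot: [3.142, 0.002, 1.814]
contact_force: [2.7, -11.7, 2.7]
opening: 0.0125
grip_force: 50.0
the job is handed in; nothing more can be done
None
```

Job handed in at 21.5 s: the rod lies on the block, hooked under the fork's lips, and the arm is holding the inner tube still, with the ring mark about 4–5 mm out of the collar.

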